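Blue glass jars in order of shade beside the torch

TASK

Set the four jars of blue glass on the cork pads of the wooden rack in order of shade, one in the middle of each pad: the palest on the pad nearest the torch, getting darker pad by pad, the darkest on the pad farthest from it. They are glass, so set each down upright rather than dropping it or knocking it over, and leave the red jar where it stands.

Things in the scene. Friction and masses are not known exactly. Their poses are not given: they have to be found in the camera images.
- jar_pale_center (a point): closed round glass jar with a metal screw lid, 50 mm across, 80 mm high with its lid, 0.11 to 0.22 kg, upright on the bench, full of blue glass nuggets, with a disc of that colour in the lid. Point: its centre, 40 mm above its underside; z axis up. The blue is very pale, almost white, sky blue: the palest of the four blues.
- jar_light_center (a point): closed round glass jar with a metal screw lid, 50 mm across, 80 mm high with its lid, 0.11 to 0.22 kg, upright on the bench, full of blue glass nuggets, with a disc of that colour in the lid. Point: its centre, 40 mm above its underside; z axis up. The blue is light sky blue: second palest.
- jar_mid_center (a point): closed round glass jar with a metal screw lid, 50 mm across, 80 mm high with its lid, 0.11 to 0.22 kg, upright on the bench, full of blue glass nuggets, with a disc of that colour in the lid. Point: its centre, 40 mm above its underside; z axis up. The blue is strong royal blue: second darkest.
- jar_dark_center (a point): closed round glass jar with a metal screw lid, 50 mm across, 80 mm high with its lid, 0.11 to 0.22 kg, upright on the bench, full of blue glass nuggets, with a disc of that colour in the lid. Point: its centre, 40 mm above its underside; z axis up. The blue is very dark navy blue: the darkest.
- jar_red_center (a point): closed round glass jar with a metal screw lid, 50 mm across, 80 mm high with its lid, 0.11 to 0.22 kg, upright on the bench, full of red glass nuggets, with a disc of that colour in the lid. Point: its centre, 40 mm above its underside; z axis up. It belongs where it stands, among the blue ones. The five jars stand in any order, centres at least 95 mm apart; tools and offcuts up to 12 mm high and a 28 mm dish lie about them.
- torch: bench torch: steel base plate 100 x 70 mm, post, brass and steel barrel tilted up, red and green valve knobs, 145 mm high; fixed just beyond one end of the rack, left or right. Origin: centre of the base plate, on the bench. At the rack's other end stands a pale brick with upright steel wires, 170 mm high. Other tall equipment stands at the back and sides.
- pad_a: round tan cork pad 58 mm across, flush in the dark wooden rack, leftmost of four seen from the robot. Origin: centre of its upper face, 14 mm above the bench; y axis along the row to the left, z up. The rack is a fixed board, 400 mm along the row and 100 mm across, pads 95 mm apart; along both long edges a lip 8 mm wide rises 8 mm above the pads.
- pad_b: round tan cork pad 58 mm across, flush in the dark wooden rack, second from the left of four seen from the robot. Origin: centre of its upper face, 14 mm above the bench; y axis along the row to the left, z up.
- pad_c: round tan cork pad 58 mm across, flush in the dark wooden rack, third from the left of four seen from the robot. Origin: centre of its upper face, 14 mm above the bench; y axis along the row to the left, z up.
- pad_d: round tan cork pad 58 mm across, flush in the dark wooden rack, rightmost of four seen from the robot. Origin: centre of its upper face, 14 mm above the bench; y axis along the row to the left, z up.
There are look-alikes about, which are no part of the job. Leave any yellow look-alike of the part that bears jar_dark_center alone.

How it is judged:
At the end, for the whole second after the job is handed in: Each blue jar stands upright (within about 5 degrees) on its own pad, its centre within 13 mm of the pad's centre, in order from the palest at the torch end to the darkest at the far end, released and at rest; the red jar is upright within 25 mm of where it began (((y of torch in the frame of pad_a above 0 m and horizontal distance between jar_pale_center and pad_a below 0.013 m and horizontal distance between jar_light_center and pad_b below 0.013 m and horizontal distance between jar_mid_center and pad_c below 0.013 m and horizontal distance between jar_dark_center and pad_d below 0.013 m) or (y of torch in the frame of pad_a below 0 m and horizontal distance between jar_dark_center and pad_a below 0.013 m and horizontal distance between jar_mid_center and pad_b below 0.013 m and horizontal distance between jar_light_center and pad_c below 0.013 m and horizontal distance between jar_pale_center and pad_d below 0.013 m)) and angle between each of jar_pale_center, jar_light_center, jar_mid_center, jar_dark_center, jar_red_center's own z axis and vertical below 0.08 rad and z of jar_pale_center in the frame of pad_a between 0.034 and 0.046 m and linear speed of each of jar_pale, jar_light, jar_mid, jar_dark below 0.02 m/s and contact force between the fingers and jar_pale below 0.1 N and z of jar_light_center in the frame of pad_a between 0.034 and 0.046 m and contact force between the fingers and jar_light below 0.1 N and z of jar_mid_center in the frame of pad_a between 0.034 and 0.046 m and contact force between the fingers and jar_mid below 0.1 N and z of jar_dark_center in the frame of pad_a between 0.034 and 0.046 m and contact force between the fingers and jar_dark below 0.1 N and distance of jar_red_center from where it was at the start of the episode below 0.025 m); the robot touches nothing.
It fails at once if the red jar is moved from its place (over 25 mm) (distance of jar_red_center from where it was at the start of the episode above 0.025 m).
It fails at once if a jar is tipped over (angle between any of jar_pale_center, jar_light_center, jar_mid_center, jar_dark_center, jar_red_center's own z axis and vertical above 0.7 rad).
It fails at once if a glass jar is dropped (let go and falling faster than 0.6 m/s, a fall of about 20 mm) ((linear speed of jar_pale above 0.6 m/s and contact force between the fingers and jar_pale below 0.1 N) or (linear speed of jar_light above 0.6 m/s and contact force between the fingers and jar_light below 0.1 N) or (linear speed of jar_mid above 0.6 m/s and contact force between the fingers and jar_mid below 0.1 N) or (linear speed of jar_dark above 0.6 m/s and contact force between the fingers and jar_dark below 0.1 N)).
It also fails if it takes over 112 s, if anything falls off the work surface, if the arm or the gripper's body presses on something with over 40 N, if the wrist force passes 120 N, or if a joint passes its speed limit or range.

ROBOT

A 7-joint arm with a two-finger parallel gripper is mounted at the origin on the work surface. World frame = base frame: x ahead of the robot, y to its left, z up, the work surface at z = 0. Lengths are in m, angles in rad, forces in N, time in s.
With the tool pointing down it reaches from about 0.4 to 0.875 m from the base axis. Payload 19.3 kg.
Tool frame: the origin (TCP) lies at the very end of the fingers, on their centre line; the grasp point (between the pads) lies 19 mm behind it; z points along the fingers, y is the line along which they close (so a half turn about z gives the same grasp; the last joint's range is limited). The gripper opens to 85 mm and grips with 20 to 120 N. Pads are 22 mm wide; open, the fingers measure 114 mm over their backs; the gripper's body (76 mm by 85 mm) begins 54 mm behind the grasp point. The pads swing forward as they close: fully open they stand 13 mm farther back than shut.
Start: joints at [-1.315, 0.521, -0.036, 1.599, 0.021, 1.021, -0.113], TCP at [0.2, 0.592, 0.208] pointing down, gripper open.
Joint ranges: [-2.91, 2.91], [-0.3, 2.13], [-1.5, 1.42], [0.17, 2.43], [-1.26, 4.41], [0.16, 1.93], [-2.52, 2.52]. Speed limits (rad/s): [1.89, 1.89, 2.39, 2.39, 3.01, 3.01, 3.01].

INTERFACE

Orientations are given as [roll, pitch, yaw] about the fixed x, y, z axes, in that order (R = Rz(yaw) Ry(pitch) Rx(roll)).
In Python, from workcell import bot gives the robot as it stands.
- The arm moves only by the tool servo_tool, never from a script. Its argument "plan" is a list of rows, each a list of 7 numbers: the finger opening in cm, from 0 to 8.54, then the shift along the tool's x, y, z in cm, then the turn, a rotation vector about the tool's x, y, z in degrees. In form: [[fingers, x, y, z, wx, wy, wz], ...]. A call has 1 to 10 rows; each row is the pose to reach, as a shift and turn from the pose commanded when the call began, along the tool's axes at that moment; what a row does not reach only later rows make up. A row lasts 1/10 s, in which the tool goes at most 50 mm and 8.59 degrees, less where a joint would pass 70% of its speed; a pose out of reach is approached as far as the arm can. A call with a gripper value outside its range is refused whole. The fingers move at their own pace and stop on an object; "force" is the grip in N (left out, the last holds). Time passes only in rows, so rows that repeat a pose let the fingers close. It gives the time, the measured TCP pose, the force, the opening and the grip force at its end, in the units of the state.
- bot.observe(): the state, without advancing time (a new reading comes with each control period).
- bot.grab_frame(name): name is "side" or "top"; returns a dict with "frame" (480x640x3 uint8, blue, green, red), "mtx" (3x3 intrinsics, pixels), "R" (3x3) and "t" (3): a world point X has camera coordinates R X + t. Camera axes: x right, y down, z forward; pixel columns grow to the right and rows downward; lengths in m; the calibration is good to about 2 mm. A picture is of the moment at which its call begins. There is no depth.
- bot.job_done(): hands the job in; it is judged then, once.
The state is a dict: "clock": time; "qpos": joint angles; "qd": joint speeds; "joint_efforts": joint torques, N m; "position": TCP position; "tool_rot": TCP orientation; "force": force on the tool from outside, world axes, zero at the start; "moment": the same for the moment, N m; "grip_width": finger opening in m; "finger_force": force on a finger pad.
Only numpy, scipy, OpenCV 4.12 (cv2) and the standard library are available. Lean on these libraries where they do the work, as an engineer would, in place of code of your own. Each camera call takes 0.05 s, during which the arm holds its last target. There are 200 camera calls.

## Working session

There is one attempt and no reset: what is moved stays moved. The work goes in short steps, Python scripts to look and compute and a tool call to move; the robot and the scene stay as the last step left them, time stands still between calls to the robot, and variables do not carry over. Pictures are saved under pics/ and viewed, at most 14 in all, crops included, and the job is handed in when it is done.

Besides the shell and the picture viewer there is one more tool, called as name([rows], argument=value, ...), one row to a line, values as JSON. servo_tool: Moves the arm, as the interface text tells. Its arguments: {"type":"object","properties":{"plan":{"type":"array","items":{"type":"array","items":{"type":"number"}}},"force":{"type":"number"}},"required":["plan"]}

```bash
mkdir -p pics
python3 - <<'E'
from workcell import bot
import cv2,pickle
o=bot.observe();print(o)
d={}
for n in("top","side"):
    f=bot.grab_frame(n);d[n]=f;cv2.imwrite(f"pics/{n}0.png",f["frame"]);print(n,f["mtx"],f["R"],f["t"])
pickle.dump(d,open("f0.pkl","wb"))
E
```

```text
{'clock': 0.0, 'qpos': array([-1.31524408,  0.52204844, -0.03632062,  1.60001368,  0.02118925,
        1.0210915 , -0.1127806 ]), 'qd': array([-1.70417696e-03, -9.00632853e-04,  2.08626202e-04, -8.61243607e-06,
       -9.53350927e-04, -1.18030916e-04, -7.16377940e-04]), 'joint_efforts': array([ 8.36586732e-04, -9.27112126e+01,  1.98036902e+00, -3.69932449e+01,
        1.78753672e-02,  8.10277619e-03, -1.23257496e-05]), 'position': array([0.19993269, 0.59176609, 0.20720233]), 'tool_rot': array([-3.14041889e+00,  7.82904818e-05,  2.81583848e+00]), 'force': array([ 0.97929052, -0.30371391,  0.03795823]), 'moment': array([0.05410805, 0.03723993, 0.03262442]), 'finger_force': 0.0, 'grip_width': 0.08539188053690501}
top [[444.99644523   0.         316.11005827]
 [  0.         444.99644523 248.16213921]
 [  0.           0.           1.        ]] [[ 0.00541262 -0.99917027 -0.04036683]
 [-0.98637033  0.001304   -0.1645353 ]
 [ 0.16445142  0.04070721 -0.98554485]] [0.01317522 0.56493139 0.84780837]
side [[605.74575969   0.         321.01890258]
 [  0.         605.74575969 241.39344642]
 [  0.           0.           1.        ]] [[ 0.96162278 -0.27435347  0.00343603]
 [-0.13947953 -0.49959039 -0.85495901]
 [ 0.23627758  0.8216688  -0.51868419]] [-0.52053363  0.12910547  1.22119571]
```

View pics/top0.png

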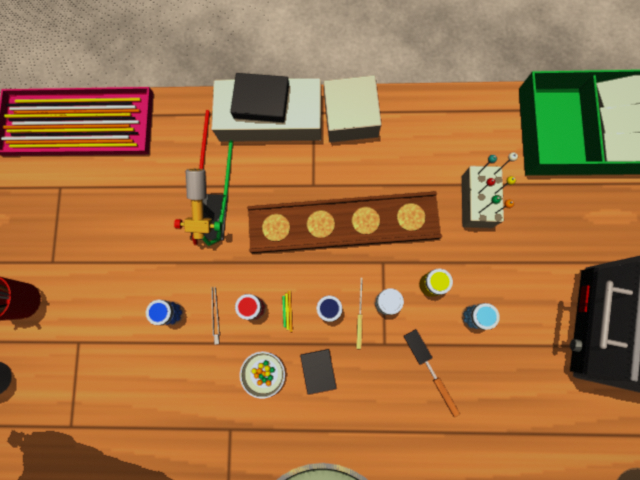

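View pics/side0.png

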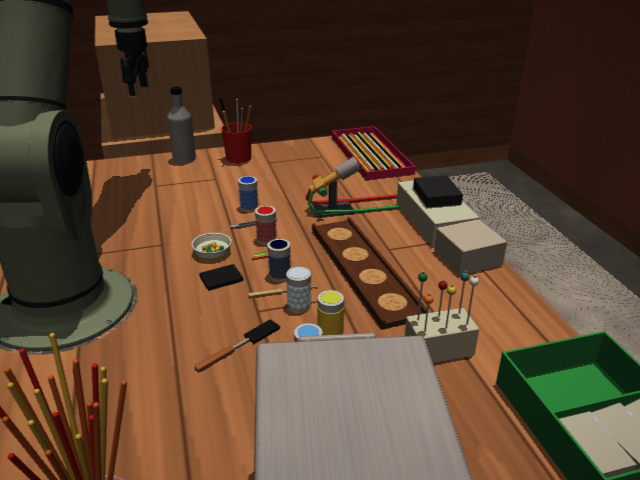

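The torch is at the left end, so the order from pad_a to pad_d is pale, light, mid, dark. Top-view candidates:
- mid: (158,313), royal blue
- dark: (330,309), navy
- pale: (390,302), near white
- light: (485,317), sky blue
- leave alone: red (248,307) and the yellow look-alike (439,282)

I'll measure these and confirm them in one crop.

```bash
cat > h.py <<'E'
import numpy as np,cv2
def ray(f,uv,z):
    d=np.linalg.inv(f["mtx"])@[uv[0],uv[1],1.]; d=f["R"].T@d; c=-f["R"].T@f["t"]
    return c+d*(z-c[2])/d[2]
def blob(img,seed,r=13,tol=40):
    "centre of the region of like colour round the seed"
    x,y=map(int,seed); p=cv2.medianBlur(img,3)[y-r:y+r+1,x-r:x+r+1].astype(int)
    m=(np.abs(p-np.median(p[r-2:r+3,r-2:r+3].reshape(-1,3),axis=0)).max(2)<tol).astype(np.uint8)
    n,l,s,c=cv2.connectedComponentsWithStats(m); k=l[r,r]
    return c[k]+[x-r,y-r],s[k][4],s[k][2:4]
E
python3 - <<'E'
import pickle,numpy as np,cv2
from h import *
F=pickle.load(open("f0.pkl","rb"));t=F["top"];s=F["side"]
for n,p in dict(mid=(158,313),red=(248,307),dark=(330,309),pale=(390,302),yel=(439,282),light=(485,317)).items():
    c,a,wh=blob(t["frame"],p); print(n,c.round(1),a,wh,ray(t,c,.08).round(4))
for n,p in dict(mid=(248,180),red=(265,211),dark=(279,244),pale=(299,273),yel=(331,299)).items():
    c,a,wh=blob(s["frame"],p); print('side',n,c.round(1),a,wh,ray(s,c,.08).round(4))
hsv=cv2.cvtColor(t["frame"],cv2.COLOR_BGR2HSV)
P=[]
for p in((276,227),(321,224),(366,221),(411,217)):
    x,y=p;r=18
    g=t["frame"][y-r:y+r,x-r:x+r]; m=(cv2.medianBlur(g,5)[:,:,1]>95).astype(np.uint8)
    cs,_=cv2.findContours(m,0,1);c=max(cs,key=cv2.contourArea)
    e=cv2.fitEllipse(cv2.convexHull(c));q=np.array(e[0])+[x-r,y-r];P.append(ray(t,q,.014));print('pad',q.round(1),np.round(e[1],1),P[-1].round(4))
P=np.array(P);print(np.linalg.norm(np.diff(P,axis=0),axis=1),P.mean(0),np.degrees(np.arctan2(*(P[0]-P[3])[:2])))
for p in((340,234),(355,254),(372,277),(392,302)):
    x,y=p;r=18
    g=s["frame"][y-r:y+r,x-r:x+r]; m=(cv2.medianBlur(g,3)[:,:,1]>95).astype(np.uint8)
    cs,_=cv2.findContours(m,0,1);c=max(cs,key=cv2.contourArea)
    e=cv2.fitEllipse(cv2.convexHull(c));q=np.array(e[0])+[x-r,y-r];print('padside',q.round(1),np.round(e[1],1),ray(s,q,.014).round(4))
cv2.imwrite("pics/crop.png",cv2.resize(t["frame"][190:345,140:510],None,fx=2.1,fy=2.1,interpolation=2))
E
```

```text
mid [157.6 311.7] 245 [18 18] [0.4362 0.3166 0.08  ]
red [247.1 306.3] 244 [17 18] [0.4472 0.1441 0.08  ]
dark [328.8 308. ] 257 [18 19] [ 0.4446 -0.0117  0.08  ]
pale [390.3 300.9] 477 [24 25] [ 0.4583 -0.1277  0.08  ]
yel [439.5 280.9] 249 [18 17] [ 0.4963 -0.2208  0.08  ]
light [486.1 315.9] 299 [19 19] [ 0.4312 -0.3042  0.08  ]
side mid [247.  179.4] 62 [13  6] [0.4352 0.3158 0.08  ]
side red [265.  209.9] 82 [15  7] [0.4468 0.1428 0.08  ]
side dark [278.5 243.8] 108 [16  9] [ 0.4443 -0.0126  0.08  ]
side pale [298.3 272.6] 204 [22 12] [ 0.4582 -0.1285  0.08  ]
side yel [330.3 297.4] 185 [19 12] [ 0.4952 -0.2227  0.08  ]
pad [275.4 227. ] [26.7 28. ] [0.6158 0.1019 0.014 ]
pad [320.2 223.6] [27.3 27.7] [0.6229 0.0074 0.014 ]
pad [365.3 220.1] [27.1 28.1] [ 0.63   -0.0874  0.014 ]
pad [410.7 216.5] [27.1 28.2] [ 0.6374 -0.1822  0.014 ]
[0.09473801 0.09505521 0.09509505] [ 0.62652762 -0.04006179  0.014     ] -4.3554461601656005
padside [339.4 233.4] [12.  23.7] [0.6154 0.1006 0.014 ]
padside [354.9 253.5] [13.4 25.6] [0.6224 0.006  0.014 ]
padside [372.3 276. ] [15.1 26.5] [ 0.6293 -0.0889  0.014 ]
padside [392.  301.4] [16.8 28.6] [ 0.6366 -0.1839  0.014 ]
```

View pics/crop.png

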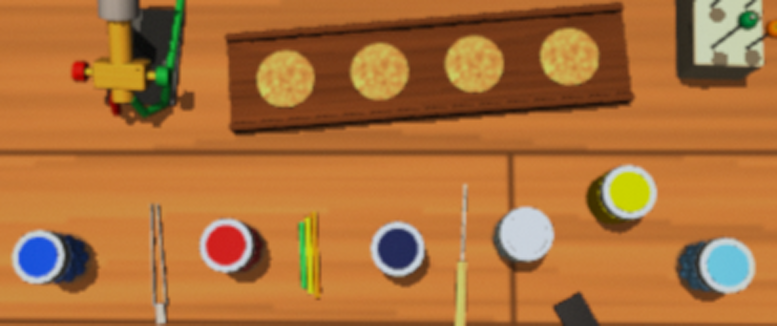

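The crop confirms the identities: a row of blue, red, navy, near-white, yellow and sky-blue lids, with the torch left of the rack. The two views agree within 2 mm. I'll start with the mid jar, which is closest, and align the closing line to world x.

servo_tool([
  [8.5,-1.2,-0.7,0,0,0,3],
  [8.5,-4,-2.5,0,0,0,10],
  [8.5,-8,-4.8,0.5,0,0,18.5],
  [8.5,-12,-7.2,1.2,0,0,27],
  [8.5,-16,-9.6,2,0,0,35.5],
  [8.5,-20,-12,2.8,0,0,44],
  [8.5,-24,-14.4,3.6,0,0,52.5],
  [8.5,-27.5,-16.5,4.2,0,0,61],
  [8.5,-30.2,-18,4.6,0,0,68],
  [8.5,-31.2,-18.6,4.7,0,0,71.3],
], force=40)

```text
clock: 1.1
position: [0.4381, 0.3122, 0.1606]
tool_rot: [3.141, 0.001, 1.56]
force: [0.4, 1.2, -0.5]
grip_width: 0.0851
finger_force: 0.0
```

```bash
cat >> h.py <<'E'
J=dict(mid=(.4358,.3162),dark=(.4445,-.0122),pale=(.4583,-.1281),light=(.4308,-.3048),a=(.6156,.1013),b=(.6226,.0067),c=(.6297,-.0882),d=(.637,-.183))
def go():
    "cm shifts in tool axes to all targets at z .16"
    from workcell import bot
    from scipy.spatial.transform import Rotation as Q
    o=bot.observe();R=Q.from_euler('xyz',o['tool_rot']);p=o['position']
    print(o['clock'],p.round(4),np.degrees(o['tool_rot']).round(2),o['force'].round(1),o['grip_width'],o['finger_force'],o['qpos'].round(2))
    for n,(x,y) in J.items(): print(n,(R.inv().apply(np.array([x,y,.16])-p)*100).round(2))
E
python3 -c "from h import go;go()"
```

```text
1.1 [0.4381 0.3122 0.1606] [1.7998e+02 7.0000e-02 8.9390e+01] [ 0.4  1.2 -0.5] 0.08508500812262017 0.0 [-0.96  0.46  0.31  1.89 -0.19  0.82 -0.56]
mid [ 0.4  -0.23  0.06]
dark [-32.43   0.99   0.1 ]
pale [-44.     2.49   0.12]
light [-61.7   -0.07   0.14]
a [-20.9   17.97   0.09]
b [-30.35  18.78   0.1 ]
c [-39.83  19.59   0.12]
d [-49.3   20.42   0.13]
```

servo_tool([
  [8.5,0,0,0,0,0,0],
  [8.5,0,0,1,0,0,0],
  [8.5,0,0,3.5,0,0,0],
  [8.5,0,0,6.5,0,0,0],
  [8.5,0,0,9.5,0,0,0],
  [8.5,0,0,12,0,0,0],
  [8.5,0,0,13.2,0,0,0],
  [8.5,0,0,13.2,0,0,0],
  [8.5,0,0,13.2,0,0,0],
])

```text
clock: 2.0
position: [0.4361, 0.3166, 0.0294]
tool_rot: [3.141, -0.0, 1.572]
force: [-0.3, 0.5, 0.5]
grip_width: 0.0853
finger_force: 0.0
```

servo_tool([
  [4,0,0,0,0,0,0],
  [4,0,0,0,0,0,0],
  [4,0,0,0,0,0,0],
  [4,0,0,0,0,0,0],
  [4,0,0,0,0,0,0],
  [4,0,0,0,0,0,0],
  [4,0,0,0,0,0,0],
  [4,0,0,0,0,0,0],
], force=40)

```text
clock: 2.8
position: [0.4363, 0.3165, 0.0297]
tool_rot: [3.141, -0.001, 1.571]
force: [-2.7, 0.1, 10.3]
grip_width: 0.0483
finger_force: 39.4
```

servo_tool([
  [4,0,0,-1,0,0,0],
  [4,0,0,-3.5,0,0,0],
  [4,0,0,-6.5,0,0,0],
  [4,0,0,-9.5,0,0,0],
  [4,-0.8,0.4,-12.2,0,0,0],
  [4,-2.8,1.3,-13.6,0,0,0],
  [4,-5.8,2.7,-14,0,0,0],
  [4,-9,4.3,-14,0,0,0],
  [4,-12.5,6,-14,0,0,0],
  [4,-16,7.7,-14,0,0,0],
])

```text
clock: 3.8
position: [0.5136, 0.1547, 0.1697]
tool_rot: [3.141, -0.0, 1.572]
force: [0.8, 0.9, -0.6]
grip_width: 0.048
finger_force: 42.0
```

servo_tool([
  [4,-3.5,1.7,0,0,0,0],
  [4,-7,3.4,0,0,0,0],
  [4,-10.5,5.1,0,0,0,0],
  [4,-14,6.8,0,0,0,0],
  [4,-17.5,8.5,0,0,0,0],
  [4,-20.7,10,0,0,0,0],
  [4,-23,11,0,0,0,0],
  [4,-24.2,11.5,0,0,0,0],
  [4,-24.5,11.65,0,0,0,0],
  [4,-24.5,11.65,0,0,0,0],
])

```text
clock: 4.8
position: [0.6296, -0.0881, 0.1689]
tool_rot: [-3.141, -0.0, 1.572]
force: [-0.4, 0.2, -1.5]
grip_width: 0.048
finger_force: 42.0
```

servo_tool([
  [4,0,0,0,0,0,0],
  [4,0,0,0,0,0,0],
])

```text
clock: 5.0
position: [0.6297, -0.0875, 0.1689]
tool_rot: [-3.142, -0.0, 1.573]
force: [0.2, 0.3, -0.5]
grip_width: 0.0483
finger_force: 42.0
```

Run:
```python
from h import go;go()
from workcell import bot
import cv2,numpy as np
a=bot.grab_frame("side")["frame"];cv2.imwrite("pics/s1.png",a[120:420,180:540])
```

```text
5.0 [ 0.6297 -0.0875  0.1689] [-1.800e+02 -3.000e-02  9.012e+01] [ 0.2  0.3 -0.5] 0.04829680312384025 41.98307856917381 [-0.18  0.61  0.34  1.62 -0.24  0.96  0.25]
mid [ 40.41 -19.3    0.91]
dark [  7.57 -18.5    0.9 ]
pale [ -4.03 -17.15   0.89]
light [-21.69 -19.94   0.88]
a [18.88 -1.37  0.9 ]
b [ 9.42 -0.69  0.9 ]
c [-0.07  0.    0.89]
d [-9.56  0.71  0.89]
```

View pics/s1.png

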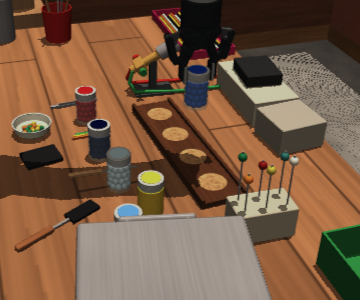

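The mid jar hangs upright above pad_c. Lowering it.

servo_tool([
  [4,0,0,1,0,0,0],
  [4,0,0,3.5,0,0,0],
  [4,0,0,6.5,0,0,0],
  [4,0,0,9,0,0,0],
  [4,0,0,11,0,0,0],
  [4,0,0,11.8,0,0,0],
  [4,0,0,12.1,0,0,0],
  [4,0,0,12.3,0,0,0],
  [4,0,0,12.3,0,0,0],
  [4,0,0,12.3,0,0,0],
])

```text
clock: 6.05
position: [0.6303, -0.0889, 0.0466]
tool_rot: [3.14, 0.0, 1.571]
force: [0.8, 0.1, -2.0]
grip_width: 0.0478
finger_force: 42.0
```

servo_tool([
  [4,0,0,0.1,0,0,0],
  [4,0,0,0.2,0,0,0],
  [4,0,0,0.2,0,0,0],
])

```text
clock: 6.35
position: [0.6299, -0.0888, 0.0439]
tool_rot: [3.141, -0.0, 1.571]
force: [-0.3, 0.2, -1.7]
grip_width: 0.0482
finger_force: 42.1
```

servo_tool([
  [4,0,0,0.1,0,0,0],
  [4,0,0,0.1,0,0,0],
])

```text
clock: 6.55
position: [0.6299, -0.089, 0.0437]
tool_rot: [3.141, -0.0, 1.571]
force: [-5.1, 0.9, 14.8]
grip_width: 0.0481
finger_force: 43.4
```

servo_tool([
  [4,0,0,0.1,0,0,0],
  [4,0,0,0.1,0,0,0],
])

```text
clock: 6.75
position: [0.63, -0.089, 0.0436]
tool_rot: [3.141, -0.0, 1.571]
force: [-11.6, 1.3, 29.0]
grip_width: 0.0483
finger_force: 45.1
```

servo_tool([
  [4,0,0,0.1,0,0,0],
  [4,0,0,0.1,0,0,0],
])

```text
clock: 6.95
position: [0.63, -0.089, 0.0434]
tool_rot: [3.141, -0.001, 1.571]
force: [-16.3, 2.9, 45.2]
grip_width: 0.0482
finger_force: 46.6
```

Contact. I'll back off the press, open, and rise.

servo_tool([
  [4,0,0,-0.1,0,0,0],
  [4,0,0,-0.25,0,0,0],
  [4,0,0,-0.25,0,0,0],
  [5.5,0,0,-0.25,0,0,0],
  [6.5,0,0,-0.25,0,0,0],
  [8.5,0,0,-0.25,0,0,0],
  [8.5,0,0,-0.25,0,0,0],
  [8.5,0,0,-0.25,0,0,0],
  [8.5,0,0,-0.25,0,0,0],
])

```text
clock: 7.85
position: [0.6298, -0.0889, 0.0433]
tool_rot: [-3.142, 0.0, 1.571]
force: [-0.8, 0.8, -0.1]
grip_width: 0.085
finger_force: 0.0
```

servo_tool([
  [8.5,0,0,-1,0,0,0],
  [8.5,0,0,-3,0,0,0],
  [8.5,0,0,-6,0,0,0],
  [8.5,0,0,-9,0,0,0],
  [8.5,0,0,-11.2,0,0,0],
  [8.5,0,0,-11.6,0,0,0],
  [8.5,0,0,-11.6,0,0,0],
])

```text
clock: 8.55
position: [0.6301, -0.0889, 0.1603]
tool_rot: [3.14, -0.0, 1.571]
force: [0.6, -0.4, 0.1]
grip_width: 0.0848
finger_force: 0.0
```

```bash
python3 -c "from h import go;go()"
```

```text
8.55 [ 0.6301 -0.0889  0.1603] [179.91  -0.    90.03] [ 0.6 -0.4  0.1] 0.08478001138823581 0.0 [-0.18  0.62  0.34  1.63 -0.24  0.94  0.25]
mid [ 4.052e+01 -1.941e+01  1.000e-02]
dark [ 7.680e+00 -1.856e+01  1.000e-02]
pale [-3.910e+00 -1.719e+01  1.000e-02]
light [-21.58 -19.95   0.  ]
a [19.02 -1.44  0.03]
b [ 9.56 -0.75  0.03]
c [ 0.07 -0.04  0.03]
d [-9.41  0.68  0.04]
```

servo_tool([
  [8.5,-0.8,-0.7,0,0,0,0],
  [8.5,-2.8,-2.6,0,0,0,0],
  [8.5,-5.6,-5.2,0,0,0,0],
  [8.5,-8.6,-8,0,0,0,0],
  [8.5,-11.6,-10.8,0,0,0,0],
  [8.5,-14.6,-13.5,0,0,0,0],
  [8.5,-17.5,-16.2,0,0,0,0],
  [8.5,-20,-18.5,0,0,0,0],
  [8.5,-21.3,-19.7,0,0,0,0],
  [8.5,-21.6,-19.95,0,0,0,0],
])

```text
clock: 9.55
position: [0.4277, -0.3068, 0.1587]
tool_rot: [-3.14, -0.0, 1.568]
force: [0.2, -0.2, -0.3]
grip_width: 0.0848
finger_force: 0.0
```

servo_tool([
  [8.5,0,0,0,0,0,0],
  [8.5,0,0,1,0,0,0],
  [8.5,0,0,3.5,0,0,0],
  [8.5,0,0,6.5,0,0,0],
  [8.5,0,0,9.5,0,0,0],
  [8.5,0,0,12,0,0,0],
  [8.5,0,0,13.1,0,0,0],
  [8.5,0,0,13.1,0,0,0],
  [8.5,0,0,13.1,0,0,0],
])

```text
clock: 10.45
position: [0.4308, -0.3049, 0.0288]
tool_rot: [3.141, 0.0, 1.572]
force: [-1.2, -0.1, 0.4]
grip_width: 0.0855
finger_force: 0.0
```

servo_tool([
  [4,0,0,0,0,0,0],
  [4,0,0,0,0,0,0],
  [4,0,0,0,0,0,0],
  [4,0,0,0,0,0,0],
  [4,0,0,0,0,0,0],
  [4,0,0,0,0,0,0],
  [4,0,0,0,0,0,0],
  [4,0,0,0,0,0,0],
])

```text
clock: 11.25
position: [0.4307, -0.3051, 0.0291]
tool_rot: [3.141, 0.0, 1.571]
force: [-2.0, 1.7, 8.6]
grip_width: 0.0482
finger_force: 39.7
```

servo_tool([
  [4,0,0,-1,0,0,0],
  [4,0,0,-3.5,0,0,0],
  [4,0,0,-6.5,0,0,0],
  [4,0,0,-9.5,0,0,0],
  [4,0,0,-12.2,0,0,0],
  [4,0.8,0.5,-13.6,0,0,0],
  [4,2.8,1.7,-14,0,0,0],
  [4,5.6,3.4,-14,0,0,0],
  [4,8.6,5.3,-14,0,0,0],
  [4,11.6,7.2,-14,0,0,0],
])

```text
clock: 12.25
position: [0.5029, -0.1878, 0.1693]
tool_rot: [3.141, 0.0, 1.571]
force: [0.8, -0.1, -0.8]
grip_width: 0.0476
finger_force: 42.1
```

servo_tool([
  [4,3,1.8,0,0,0,0],
  [4,6,3.7,0,0,0,0],
  [4,9,5.5,0,0,0,0],
  [4,12,7.4,0,0,0,0],
  [4,15,9.2,0,0,0,0],
  [4,17.8,10.9,0,0,0,0],
  [4,19.2,11.8,0,0,0,0],
  [4,19.6,12,0,0,0,0],
  [4,19.6,12,0,0,0,0],
  [4,19.6,12,0,0,0,0],
])

```text
clock: 13.25
position: [0.6217, 0.0056, 0.1686]
tool_rot: [-3.141, 0.001, 1.57]
force: [-0.5, -0.0, -1.6]
grip_width: 0.0478
finger_force: 42.1
```

servo_tool([
  [4,0,0,0,0,0,0],
])

```text
clock: 13.35
position: [0.6219, 0.0057, 0.1686]
tool_rot: [3.141, 0.0, 1.57]
force: [0.0, 0.4, -1.7]
grip_width: 0.0481
finger_force: 42.1
```

servo_tool([
  [4,0.1,0.07,1,0,0,0],
  [4,0.1,0.07,3.5,0,0,0],
  [4,0.1,0.07,6.5,0,0,0],
  [4,0.1,0.07,9,0,0,0],
  [4,0.1,0.07,11,0,0,0],
  [4,0.1,0.07,11.8,0,0,0],
  [4,0.1,0.07,12.2,0,0,0],
  [4,0.1,0.07,12.4,0,0,0],
  [4,0.1,0.07,12.5,0,0,0],
  [4,0.1,0.07,12.5,0,0,0],
])

```text
clock: 14.35
position: [0.6233, 0.0081, 0.0439]
tool_rot: [3.141, -0.0, 1.571]
force: [-0.4, -0.0, -1.9]
grip_width: 0.0479
finger_force: 42.1
```

servo_tool([
  [4,0,0,0.05,0,0,0],
  [4,0,0,0.05,0,0,0],
])

```text
clock: 14.55
position: [0.6233, 0.0082, 0.0432]
tool_rot: [3.141, -0.0, 1.571]
force: [-1.3, 0.6, 1.5]
grip_width: 0.0481
finger_force: 42.4
```

Light contact on pad_b, 1.5 mm from its centre. Releasing.

servo_tool([
  [5.5,0,0,0,0,0,0],
  [6.5,0,0,0,0,0,0],
  [8.5,0,0,0,0,0,0],
  [8.5,0,0,0,0,0,0],
  [8.5,0,0,0,0,0,0],
  [8.5,0,0,0,0,0,0],
])

```text
clock: 15.15
position: [0.623, 0.0081, 0.0428]
tool_rot: [-3.142, 0.0, 1.571]
force: [-1.0, -0.9, -0.3]
grip_width: 0.0849
finger_force: 0.0
```

servo_tool([
  [8.5,0,0,-1,0,0,0],
  [8.5,0,0,-3,0,0,0],
  [8.5,0,0,-6,0,0,0],
  [8.5,0,0,-9,0,0,0],
  [8.5,0,0,-11.2,0,0,0],
  [8.5,0,0,-11.7,0,0,0],
  [8.5,0,0,-11.7,0,0,0],
])

```text
clock: 15.85
position: [0.6233, 0.0082, 0.1608]
tool_rot: [3.14, -0.0, 1.571]
force: [-0.5, 0.0, -0.2]
grip_width: 0.0849
finger_force: 0.0
```

```bash
python3 -c "from h import go;go()"
```

```text
15.85 [0.6233 0.0082 0.1608] [ 1.7991e+02 -2.0000e-02  9.0030e+01] [-0.5  0.  -0.2] 0.08485061193539625 0.0 [-0.33  0.59  0.34  1.67 -0.24  0.92  0.09]
mid [ 30.81 -18.73   0.06]
dark [ -2.03 -17.88   0.06]
pale [-13.62 -16.51   0.05]
light [-31.29 -19.27   0.04]
a [ 9.31 -0.77  0.09]
b [-0.15 -0.07  0.08]
c [-9.64  0.63  0.08]
d [-19.12   1.36   0.08]
```

Next, pale.

servo_tool([
  [8.5,-0.6,-0.7,0,0,0,0],
  [8.5,-2,-2.5,0,0,0,0],
  [8.5,-4.2,-5.1,0,0,0,0],
  [8.5,-6.5,-7.9,0,0,0,0],
  [8.5,-8.8,-10.7,0,0,0,0],
  [8.5,-11,-13.3,0,0,0,0],
  [8.5,-12.8,-15.5,0,0,0,0],
  [8.5,-13.5,-16.4,0,0,0,0],
  [8.5,-13.6,-16.5,0,0,0,0],
  [8.5,-13.6,-16.5,0,0,0,0],
])

```text
clock: 16.85
position: [0.4583, -0.1276, 0.1596]
tool_rot: [-3.141, -0.0, 1.572]
force: [0.2, 0.1, -0.1]
grip_width: 0.085
finger_force: 0.0
```

servo_tool([
  [8.5,0,0,1,0,0,0],
  [8.5,0,0,3.5,0,0,0],
  [8.5,0,0,6.5,0,0,0],
  [8.5,0,0,9.5,0,0,0],
  [8.5,0,0,12,0,0,0],
  [8.5,0,0,13.2,0,0,0],
  [8.5,0,0,13.2,0,0,0],
  [8.5,0,0,13.2,0,0,0],
])

```text
clock: 17.65
position: [0.4584, -0.1279, 0.0281]
tool_rot: [3.141, 0.0, 1.572]
force: [0.7, -0.2, -0.2]
grip_width: 0.0851
finger_force: 0.0
```

servo_tool([
  [4,0,0,0,0,0,0],
  [4,0,0,0,0,0,0],
  [4,0,0,0,0,0,0],
  [4,0,0,0,0,0,0],
  [4,0,0,0,0,0,0],
  [4,0,0,0,0,0,0],
  [4,0,0,0,0,0,0],
  [4,0,0,0,0,0,0],
])

```text
clock: 18.45
position: [0.4584, -0.128, 0.0286]
tool_rot: [3.14, -0.0, 1.571]
force: [-2.5, 0.4, 11.3]
grip_width: 0.0483
finger_force: 39.3
```

servo_tool([
  [4,0,0,-1,0,0,0],
  [4,0,0,-3.5,0,0,0],
  [4,0,0,-6.5,0,0,0],
  [4,0,0,-9.5,0,0,0],
  [4,0,0,-12.2,0,0,0],
  [4,0.8,0.5,-13.6,0,0,0],
  [4,2.5,1.7,-14,0,0,0],
  [4,5,3.4,-14,0,0,0],
  [4,7.5,5.1,-14,0,0,0],
  [4,10,6.8,-14,0,0,0],
])

```text
clock: 19.45
position: [0.5265, -0.0268, 0.1688]
tool_rot: [3.141, -0.0, 1.571]
force: [-0.1, -0.3, -2.9]
grip_width: 0.0483
finger_force: 42.1
```

servo_tool([
  [4,2.5,1.7,0,0,0,0],
  [4,5,3.4,0,0,0,0],
  [4,7.5,5.1,0,0,0,0],
  [4,10,6.8,0,0,0,0],
  [4,12,8.2,0,0,0,0],
  [4,12.8,8.8,0,0,0,0],
  [4,12.9,8.9,0,0,0,0],
  [4,12.9,8.9,0,0,0,0],
  [4,12.9,8.9,0,0,0,0],
])

```text
clock: 20.35
position: [0.6145, 0.0998, 0.1681]
tool_rot: [3.142, 0.0, 1.57]
force: [-0.4, -0.2, -0.9]
grip_width: 0.0481
finger_force: 42.1
```

servo_tool([
  [4,0,0,0,0,0,0],
])

```text
clock: 20.45
position: [0.6146, 0.1001, 0.1681]
tool_rot: [3.142, 0.0, 1.57]
force: [-0.4, -0.0, -1.5]
grip_width: 0.0481
finger_force: 42.1
```

servo_tool([
  [4,0,0,1,0,0,0],
  [4,0,0,3.5,0,0,0],
  [4,0,0,6.5,0,0,0],
  [4,0,0,9,0,0,0],
  [4,0,0,11,0,0,0],
  [4,0,0,11.8,0,0,0],
  [4,0,0,12.2,0,0,0],
  [4,0,0,12.4,0,0,0],
  [4,0,0,12.5,0,0,0],
  [4,0,0,12.5,0,0,0],
])

```text
clock: 21.45
position: [0.6153, 0.1012, 0.0434]
tool_rot: [3.141, -0.0, 1.571]
force: [-0.1, 0.3, -1.0]
grip_width: 0.0481
finger_force: 42.1
```

servo_tool([
  [4,0,0,0.05,0,0,0],
  [4,0,0,0.05,0,0,0],
])

```text
clock: 21.65
position: [0.6152, 0.1012, 0.0428]
tool_rot: [3.141, -0.0, 1.571]
force: [0.1, -0.1, 1.2]
grip_width: 0.0482
finger_force: 42.4
```

servo_tool([
  [5.5,0,0,0,0,0,0],
  [6.5,0,0,0,0,0,0],
  [8.5,0,0,0,0,0,0],
  [8.5,0,0,0,0,0,0],
  [8.5,0,0,0,0,0,0],
  [8.5,0,0,0,0,0,0],
])

```text
clock: 22.25
position: [0.6149, 0.1011, 0.0423]
tool_rot: [-3.142, 0.0, 1.571]
force: [0.3, -0.5, 0.5]
grip_width: 0.0849
finger_force: 0.0
```

servo_tool([
  [8.5,0,0,-1,0,0,0],
  [8.5,0,0,-3,0,0,0],
  [8.5,0,0,-6,0,0,0],
  [8.5,0,0,-9,0,0,0],
  [8.5,0,0,-11.2,0,0,0],
  [8.5,0,0,-11.7,0,0,0],
  [8.5,0,0,-11.7,0,0,0],
])

```text
clock: 22.95
position: [0.6153, 0.1012, 0.1604]
tool_rot: [3.14, -0.001, 1.571]
force: [0.5, -0.5, -1.3]
grip_width: 0.0852
finger_force: 0.0
```

```bash
python3 -c "from h import go;go()"
```

```text
22.95 [0.6153 0.1012 0.1604] [ 1.7991e+02 -3.0000e-02  9.0040e+01] [ 0.5 -0.5 -1.3] 0.08515960615553568 0.0 [-0.48  0.59  0.34  1.67 -0.24  0.92 -0.05]
mid [ 2.151e+01 -1.793e+01  2.000e-02]
dark [-11.33 -17.08   0.  ]
pale [-22.92 -15.71   0.  ]
light [-4.059e+01 -1.847e+01 -1.000e-02]
a [0.01 0.03 0.04]
b [-9.45  0.73  0.03]
c [-18.94   1.43   0.03]
d [-2.842e+01  2.160e+00  2.000e-02]
```

Last, dark.

servo_tool([
  [8.5,-0.5,-0.7,0,0,0,0],
  [8.5,-1.7,-2.5,0,0,0,0],
  [8.5,-3.5,-5.2,0,0,0,0],
  [8.5,-5.4,-8.1,0,0,0,0],
  [8.5,-7.3,-11,0,0,0,0],
  [8.5,-9.2,-13.8,0,0,0,0],
  [8.5,-10.7,-16.1,0,0,0,0],
  [8.5,-11.2,-17,0,0,0,0],
  [8.5,-11.3,-17.1,0,0,0,0],
  [8.5,-11.3,-17.1,0,0,0,0],
])

```text
clock: 23.95
position: [0.4444, -0.0117, 0.1591]
tool_rot: [3.142, 0.0, 1.572]
force: [0.5, 0.9, -0.1]
grip_width: 0.0851
finger_force: 0.0
```

servo_tool([
  [8.5,0,0,1,0,0,0],
  [8.5,0,0,3.5,0,0,0],
  [8.5,0,0,6.5,0,0,0],
  [8.5,0,0,9.5,0,0,0],
  [8.5,0,0,12,0,0,0],
  [8.5,0,0,13.1,0,0,0],
  [8.5,0,0,13.1,0,0,0],
  [8.5,0,0,13.1,0,0,0],
])

```text
clock: 24.75
position: [0.4443, -0.012, 0.0286]
tool_rot: [3.141, 0.0, 1.571]
force: [0.5, 0.2, 1.0]
grip_width: 0.0849
finger_force: 0.0
```

servo_tool([
  [4,0,0,0,0,0,0],
  [4,0,0,0,0,0,0],
  [4,0,0,0,0,0,0],
  [4,0,0,0,0,0,0],
  [4,0,0,0,0,0,0],
  [4,0,0,0,0,0,0],
  [4,0,0,0,0,0,0],
  [4,0,0,0,0,0,0],
])

```text
clock: 25.55
position: [0.4443, -0.0118, 0.029]
tool_rot: [3.141, -0.0, 1.571]
force: [-3.3, 1.1, 11.0]
grip_width: 0.048
finger_force: 39.3
```

servo_tool([
  [4,0,0,-1,0,0,0],
  [4,0,0,-3.5,0,0,0],
  [4,0,0,-6.5,0,0,0],
  [4,0,0,-9.5,0,0,0],
  [4,0,0,-12.2,0,0,0],
  [4,-0.6,0.6,-13.6,0,0,0],
  [4,-2,2.2,-14,0,0,0],
  [4,-4,4.5,-14,0,0,0],
  [4,-6,6.8,-14,0,0,0],
  [4,-8,9,-14,0,0,0],
])

```text
clock: 26.55
position: [0.5348, -0.0926, 0.1692]
tool_rot: [3.141, -0.0, 1.572]
force: [0.3, 1.2, -2.2]
grip_width: 0.0482
finger_force: 42.5
```

servo_tool([
  [4,-2,2.2,0,0,0,0],
  [4,-4,4.5,0,0,0,0],
  [4,-6,6.8,0,0,0,0],
  [4,-8,9,0,0,0,0],
  [4,-8.9,10.1,0,0,0,0],
  [4,-9.1,10.3,0,0,0,0],
  [4,-9.1,10.3,0,0,0,0],
  [4,-9.1,10.3,0,0,0,0],
  [4,-9.1,10.3,0,0,0,0],
])

```text
clock: 27.45
position: [0.6367, -0.1821, 0.1687]
tool_rot: [3.142, -0.0, 1.572]
force: [0.2, -0.3, -1.6]
grip_width: 0.0483
finger_force: 42.4
```

servo_tool([
  [4,0,0,0,0,0,0],
])

```text
clock: 27.55
position: [0.6369, -0.1823, 0.1686]
tool_rot: [3.141, -0.0, 1.572]
force: [0.7, 0.6, -2.1]
grip_width: 0.0481
finger_force: 42.4
```

servo_tool([
  [4,0,0,1,0,0,0],
  [4,0,0,3.5,0,0,0],
  [4,0,0,6.5,0,0,0],
  [4,0,0,9,0,0,0],
  [4,0,0,11,0,0,0],
  [4,0,0,11.8,0,0,0],
  [4,0,0,12.2,0,0,0],
  [4,0,0,12.4,0,0,0],
  [4,0,0,12.5,0,0,0],
  [4,0,0,12.5,0,0,0],
])

```text
clock: 28.55
position: [0.6374, -0.1829, 0.044]
tool_rot: [3.141, 0.0, 1.571]
force: [-0.1, 0.9, -2.2]
grip_width: 0.0479
finger_force: 42.5
```

servo_tool([
  [4,0,0,0.05,0,0,0],
  [4,0,0,0.05,0,0,0],
])

```text
clock: 28.75
position: [0.6373, -0.1829, 0.0433]
tool_rot: [3.141, 0.0, 1.571]
force: [-0.5, 0.2, 0.1]
grip_width: 0.0483
finger_force: 42.7
```

Just touching. Releasing and rising.

servo_tool([
  [5.5,0,0,0.02,0,0,0],
  [6.5,0,0,0,0,0,0],
  [8.5,0,0,0,0,0,0],
  [8.5,0,0,0,0,0,0],
  [8.5,0,0,0,0,0,0],
  [8.5,0,0,0,0,0,0],
])

```text
clock: 29.35
position: [0.6371, -0.1829, 0.0428]
tool_rot: [3.142, 0.0, 1.571]
force: [0.1, -0.3, -0.4]
grip_width: 0.085
finger_force: 0.0
```

servo_tool([
  [8.5,0,0,-1,0,0,0],
  [8.5,0,0,-3,0,0,0],
  [8.5,0,0,-6,0,0,0],
  [8.5,0,0,-9,0,0,0],
  [8.5,0,0,-12,0,0,0],
  [8.5,0,-3,-13,0,0,0],
  [8.5,0,-7,-13,0,0,0],
  [8.5,0,-11,-13,0,0,0],
  [8.5,0,-15,-13,0,0,0],
  [8.5,0,-17,-13,0,0,0],
])

```text
clock: 30.35
position: [0.4641, -0.1832, 0.1736]
tool_rot: [-3.142, -0.001, 1.57]
force: [0.4, -0.4, -0.3]
grip_width: 0.0849
finger_force: 0.0
```

servo_tool([
  [8.5,0,0,0,0,0,0],
  [8.5,0,0,0,0,0,0],
  [8.5,0,0,0,0,0,0],
])

```text
clock: 30.65
position: [0.468, -0.1829, 0.1731]
tool_rot: [3.141, 0.0, 1.572]
force: [0.3, -0.4, 0.2]
grip_width: 0.0848
finger_force: 0.0
```

Run:
```python
from workcell import bot
from h import *
t=bot.grab_frame("top");s=bot.grab_frame("side")
cv2.imwrite("pics/t2.png",t["frame"]);cv2.imwrite("pics/s2.png",s["frame"])
for pad,n in zip("abcd",("pale","light","mid","dark")):
    for f,k in((t,'top'),(s,'side')):
        q=np.array([*J[pad],.094]); c=f["mtx"]@(f["R"]@q+f["t"]);c=c[:2]/c[2]
        b,a,_=blob(f["frame"],c.round(),12 if k=='top' else 9);x=ray(f,b,.094);print(n,k,c.round(),f["frame"][int(c[1]),int(c[0])],a,((x[:2]-J[pad])*1000).round(1))
b,_,_=blob(t["frame"],(248,307));print('red',ray(t,b,.08))
```

```text
pale top [270. 218.] [233 228 221] 439 [-0.7 -0.2]
pale side [340. 203.] [10 10 10] 257 [-0.4  8.5]
light top [319. 215.] [234 228 147] 277 [1. 2.]
light side [356. 222.] [214 164 100] 107 [ 0.3 -0.1]
mid top [369. 211.] [236 105  40] 240 [-0.1  0. ]
mid side [374. 244.] [175  60  25] 119 [-0.7 -1.2]
dark top [418. 207.] [75 26 17] 239 [0.2 0. ]
dark side [395. 268.] [42  9  6] 135 [ 0.5 -1. ]
red [0.44731169 0.14413579 0.08      ]
```

View pics/s2.png

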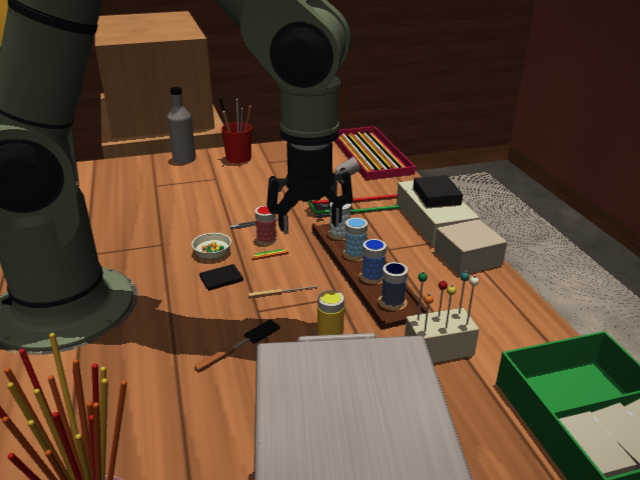

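View pics/t2.png

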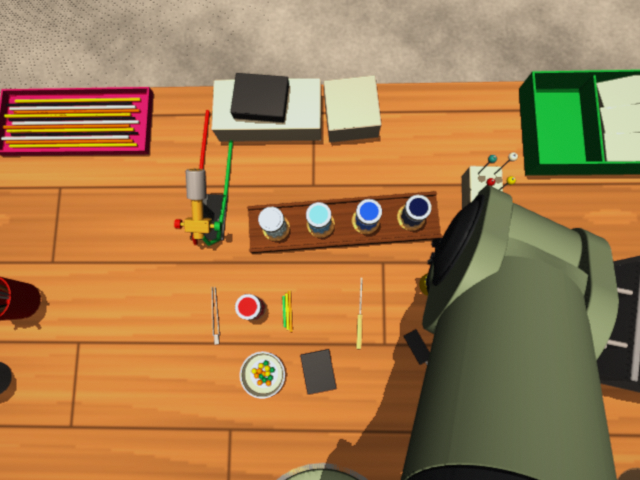

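All four jars stand upright in the right order, with lids at (270,222), (319,217), (369,212) and (418,208). Each is within about 2.5 mm of its pad centre. The red jar at (248,307) hasn't moved, and the gripper is clear.

```bash
python3 -c "from workcell import bot;print(bot.job_done())"
```

```text
the job is handed in; nothing more can be done
None
```

The job is handed in: pale, light, mid and dark stand upright on pads a to d, palest at the torch end and each within about 2.5 mm of its pad centre; the red jar was not moved, and I got no verdict back.

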